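# Sieve the finished balls out of the punching scrap

## Robot

A 6-joint arm with a two-finger parallel gripper is mounted at the origin on the work surface. World frame = base frame: x ahead of the robot, y to its left, z up, the work surface at z = 0. Lengths are in mm, angles in rad, forces in N, time in s.
With the tool pointing down it reaches from about 275 to 750 mm from the base axis. Payload 10.2 kg.
Tool frame: the origin (TCP) lies midway between the tips of the shut fingers; the grasp point (between the pads) lies grip_depth behind it (grip_depth is the distance from the TCP to the grasp point, in mm); z points along the fingers, y is the line along which they close (so a half turn about z gives the same grasp; the last joint's range is limited). The gripper opens to 85 mm and grips with 20 to 120 N. Pads are 22 mm wide; open, the fingers measure 114 mm over their backs; the gripper's body (76 mm by 85 mm) begins 54 mm behind the grasp point. The pads swing forward as they close: fully open they stand 13 mm farther back than shut.
Start: joints at [0.889, 0.313, 1.498, -0, 1.331, -0.223], TCP at [232.521, 470.707, 231.294] pointing down, gripper open.
Joint ranges: [-2.94, 2.94], [-0.97, 2.17], [0.19, 2.56], [-1.23, 4.37], [0.02, 3.11], [-2.88, 2.88]. Speed limits (rad/s): [2.39, 2.39, 3.01, 3.14, 3.14, 3.14].

## Interface

Orientations are given as a unit quaternion [w, x, y, z].
In Python, from rig import * gives the robot as it stands.
- The arm moves only by the tool servo_tool, never from a script. Its argument "commands" is a list of rows, each a list of 3 entries, a list of its own where there are three numbers: the gripper command: -1 is fully open, 1 is shut, values between are in proportion, then the shift along the tool's x, y, z in m, then the turn, a rotation vector about the tool's x, y, z in units of 6 degrees (1.0 is 6 degrees). In form: [[grip, [dx, dy, dz], [ax, ay, az]], ...]. A call has 1 to 10 rows; each row shifts and turns the commanded pose from where the row before left it, along the tool's axes as they then stand; what a row does not reach is not made up. A row lasts 1/12 s, in which the tool goes at most 41.7 mm and 7.16 degrees, less where a joint would pass 70% of its speed; a pose out of reach is approached as far as the arm can. A call is refused whole if a number of a shift passes 0.0417 or a number of a turn 1, either way. A call with a gripper value outside its range is refused whole. The fingers move at their own pace and stop on an object; "squeeze" is the grip in N (left out, the last holds). Time passes only in rows, so rows that do not move let the fingers close. It gives the time, the measured TCP pose, the force, the opening and the grip force at its end, in the units of the state.
- sense(): the state, without advancing time (a new reading comes with each control period).
- capture(name): name is "scene" or "side" or "wrist"; returns a dict with "pixels" (480x640x3 uint8, red, green, blue), "z_map" (480x640 float32, mm along the optical axis (not along the pixel's ray), 0 where there is no reading), "fx", "fy", "cx", "cy" (pixels), "rvec" (rotation vector, rad) and "tvec" (3), from world to camera coordinates, as OpenCV has them; the wrist camera has in their place "T_tool_cam" (4x4, takes a point from camera to tool coordinates, whose origin is the TCP and whose axes are the flange's). Camera axes: x right, y down, z forward; pixel columns grow to the right and rows downward; lengths in mm; the calibration is good to about 2 mm. A picture is of the moment at which its call begins: read the wrist's pose just before it.
- finish_job(): hands the job in; it is judged then, once.
The state is a dict: "time_s": time; "joints": joint angles; "dq": joint speeds; "tau": joint torques, N m; "eef_pos": TCP position; "ee_rot": TCP orientation; "force": force on the tool from outside, world axes, zero at the start; "wrist_torque": the same for the moment, N m; "grip_width": opening from 0.0 (shut) to 1.0 (fully open); "grip_force": force on a finger pad.
Only numpy, scipy, OpenCV 4.12 (cv2) and the standard library are available. Lean on these libraries where they do the work, as an engineer would, in place of code of your own. Each camera call takes 0.05 s, during which the arm holds its last target. There are 200 camera calls.

## Task

With the wire scoop, scoop the three steel balls out of the blue tub and let any brass slugs drop back through the wires, so that every slug stays in the tub. Carry the balls over without losing any, roll them gently into the green tray from low down, then stand the scoop upright on its black mat again and let go of it. Never touch balls or slugs with the gripper, and leave the steel bar end and the tube offcut where they are.

Things in the scene. Friction and masses are not known exactly. Their poses are not given: they have to be found in the camera images.
- scoop_grip (a point): Wire scoop (about 0.25 kg) standing on the mat: basket of 4 mm steel wire under an orange grip bar. Point: centre of the bar, 20 x 80 x 28 mm (scoop x, y, z), lying across the scoop, clear all round but for a 6 mm rod at each end running down and back to the basket; pinch its 20 mm from above. x points out of the open mouth (the scooping way), y left, z up. Basket underside 95 mm below, 35 mm free height between.
- scoop_base (a point): Middle of the underside of the scoop's basket, 95 mm below the grip bar's centre, same axes. Floor: four wires along x at y = -36, -12, 12, 36 mm (clear gaps 20 mm), flat at the very bottom, from x = -55 mm to free tips at x = +60 mm. Sides: wires at y = -48 and +48 mm, 26 and 44 mm up, from x = -55 to +45 mm; overall width 100 mm.
- scoop_tips (a point): Middle of the line through the front ends of the scoop's floor wires, on the underside: 60 mm ahead (+x) of the middle of the basket's underside. The mouth here is open, without a lip. The basket's back, 115 mm behind this point, is of upright wires in line with the floor wires, 46 mm high: balls stop there, slugs pass through.
- tub_floor (a point): Centre of the inner floor (5 mm above the table) of the blue open steel tub, fixed; outside 300 x 126 x 55 mm (x, y, height), walls 5 mm, rim 50 mm above this point. +x end: the one away from the robot. Flat floor 88 mm wide; bevels (60 degrees) along the long sides widen it to 116 mm at 24 mm up; end walls upright. At the start balls and slugs lie at x -15 to +142 mm, the -x half is empty.
- tray_in (a point): Green plastic tray for the finished balls, fixed to the table; outside 190 x 180 x 40 mm (x, y, height), walls 5 mm. This point is the centre of its inner floor, 5 mm above the table; z up. Rim 35 mm above this point.
- mat_top (a point): Black rubber mat, the scoop's place, fixed; 190 x 170 mm (x, y), 4 mm thick. This point is the centre of its top face.
- ball0_center (a point): Bright hollow steel ball, a good part, 40 mm diameter, 50 to 100 g; this point is its centre. Rolls freely; carried in the scoop it sits in the groove between two floor wires, its centre about 21 mm above the underside of the scoop, and rolls along the groove at a few degrees of tilt.
- ball1_center (a point): Bright hollow steel ball, a good part, 40 mm diameter, 50 to 100 g; this point is its centre. Rolls freely; carried in the scoop it sits in the groove between two floor wires, its centre about 21 mm above the underside of the scoop, and rolls along the groove at a few degrees of tilt.
- ball2_center (a point): Bright hollow steel ball, a good part, 40 mm diameter, 50 to 100 g; this point is its centre. Rolls freely; carried in the scoop it sits in the groove between two floor wires, its centre about 21 mm above the underside of the scoop, and rolls along the groove at a few degrees of tilt.
- slug0_center (a point): Brass punching slug, the scrap, a disc 13 mm diameter, 9 mm thick, 10 g; this point is its centre. Small enough to drop between the scoop's wires.
- slug1_center (a point): Brass punching slug, the scrap, a disc 13 mm diameter, 9 mm thick, 10 g; this point is its centre. Small enough to drop between the scoop's wires.
- slug2_center (a point): Brass punching slug, the scrap, a disc 13 mm diameter, 9 mm thick, 10 g; this point is its centre. Small enough to drop between the scoop's wires.
- slug3_center (a point): Brass punching slug, the scrap, a disc 13 mm diameter, 9 mm thick, 10 g; this point is its centre. Small enough to drop between the scoop's wires.
- slug4_center (a point): Brass punching slug, the scrap, a disc 13 mm diameter, 9 mm thick, 10 g; this point is its centre. Small enough to drop between the scoop's wires.
- stub: Bystander: upright steel bar end, 38 mm diameter, 70 mm tall. Origin: centre of its underside.
- offcut: Bystander: dark square-tube offcut lying down, 140 x 40 x 40 mm. Origin: centre of its underside; x along its length.
Not all that is in view belongs to the job. What is shaped like the part that bears ball1_center but orange is not meant. Leave any red look-alike of the part that bears ball0_center alone.

How it is judged:
By the outcome, as a careful person would: the job done as asked, in the order asked, and still so for the second after the job is handed in, with the robot touching nothing.
It also fails if it takes over 72 s, if anything falls off the work surface, if the arm or the gripper's body presses on something with over 40 N, if the wrist force passes 120 N, or if a joint passes its speed limit or range.

## Working session

There is one attempt and no reset: what is moved stays moved. The work goes in short steps, Python scripts to look and compute and a tool call to move; the robot and the scene stay as the last step left them, time stands still between calls to the robot, and variables do not carry over. Pictures are saved under pics/ and viewed, at most 10 in all, crops included, and the job is handed in when it is done.

Besides the shell and the picture viewer there is one more tool, called as name([rows], argument=value, ...), one row to a line, values as JSON. servo_tool: Moves the arm, as the interface text tells. Its arguments: {"type":"object","properties":{"commands":{"type":"array"},"squeeze":{"type":"number"}},"required":["commands"]}

```bash
mkdir -p pics; ls; cat > h.py <<'E'
from rig import *
import numpy as np, cv2, pickle
def save(n):
    s=sense(); c=capture(n); c['s']=s; pickle.dump(c,open(n+'.pkl','wb')); return c
def load(n): return pickle.load(open(n+'.pkl','rb'))
def RT(c):
    if 'rvec' in c: 
        R,_=cv2.Rodrigues(np.array(c['rvec'],float)); return R.T, -R.T@np.array(c['tvec'],float).ravel()
    from scipy.spatial.transform import Rotation as Ro
    q=c['s']['ee_rot']; R=Ro.from_quat([q[1],q[2],q[3],q[0]]).as_matrix(); T=np.array(c['T_tool_cam'])
    return R@T[:3,:3], R@T[:3,3]+np.array(c['s']['eef_pos'])
def ray(c,u,v,z):
    R,o=RT(c); d=R@np.array([(u-c['cx'])/c['fx'],(v-c['cy'])/c['fy'],1]); return o+d*(z-o[2])/d[2]
def cloud(c):
    R,o=RT(c); v,u=np.mgrid[:480,:640]; z=c['z_map']; p=np.stack([(u-c['cx'])/c['fx']*z,(v-c['cy'])/c['fy']*z,z],-1)@R.T+o
    p[z<=0]=np.nan; return p
def proj(c,P):
    R,o=RT(c); q=(np.array(P)-o)@R; return q[0]/q[2]*c['fx']+c['cx'], q[1]/q[2]*c['fy']+c['cy']
E
python3 - <<'E'
from h import *
for n in('scene','side','wrist'):
    c=save(n); cv2.imwrite(f'pics/{n}0.png',c['pixels'][...,::-1]); print(n,RT(c)[1].round())
print(c['s'])
E
```

```text
pics
scene [ 968. -382.  801.]
side [477. 905. 957.]
wrist [173. 500. 373.]
{'time_s': 0.1, 'joints': array([ 8.88588902e-01,  3.13405372e-01,  1.49835434e+00,  4.15497482e-06,
        1.33099003e+00, -2.23393143e-01]), 'dq': array([ 0.00064593, -0.00206391, -0.00292921, -0.00054323, -0.00023936,
        0.00044415]), 'tau': array([ 3.85221661e-03, -4.12895966e+01, -2.60139316e+01, -1.29923128e-04,
        3.03781431e-03, -2.78448726e-05]), 'eef_pos': array([232.37654528, 470.52177996, 230.78905381]), 'ee_rot': array([-2.54919473e-04,  2.27400680e-01,  9.73801107e-01, -5.19359926e-04]), 'force': array([-0.12759746, -0.5498485 ,  0.62212269]), 'wrist_torque': array([-0.03214287,  0.02318783,  0.05293357]), 'grip_force': 0.0, 'grip_width': 1.0039328015962827}
```

View pics/scene0.png

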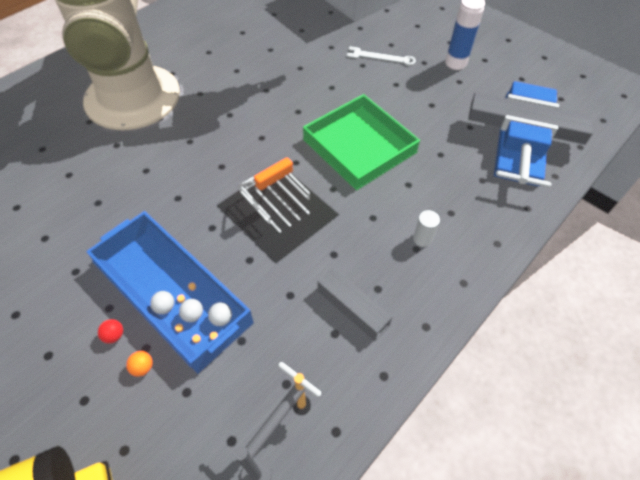

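View pics/side0.png

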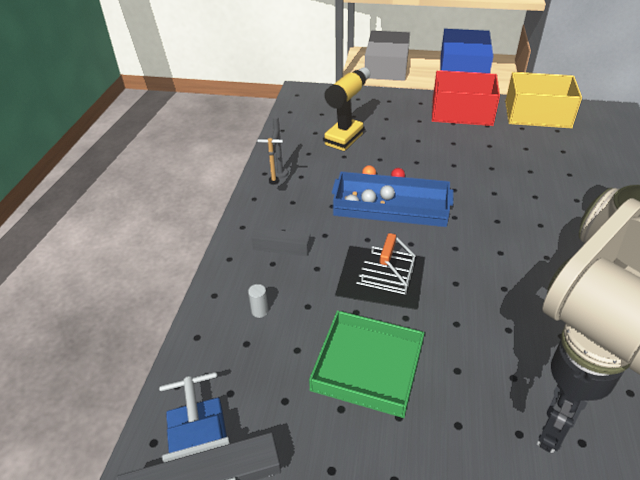

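The scene view shows the blue tub at about (170,290) with three bright balls at (162,302), (191,310) and (220,314). The red ball (110,331) and the orange ball (140,363) are outside the tub and are look-alikes. The scoop is on the mat at (275,190) with its mouth towards +x, the tray at (360,140), the stub at (427,228) and the offcut at (353,303).

```bash
cat > m.py <<'E'
from h import *
def rect(P): 
    r=cv2.minAreaRect(P[:,:2].astype(np.float32)); return np.round(r[0],1),np.round(r[1],1),round(r[2],1)
for n in('scene','side'):
    c=load(n); p=cloud(c); h=cv2.cvtColor(c['pixels'],cv2.COLOR_RGB2HSV); H,S,V=[h[...,i].astype(int) for i in range(3)]
    ok=(p[...,0]>200)&(p[...,0]<800)&(abs(p[...,1])<400)
    ms={'tub':(H>100)&(H<125)&(S>120)&(p[...,1]<50),'tray':(H>50)&(H<75)&(S>120),'grip':(H>5)&(H<15)&(S>170)&(p[...,1]>-130)&(p[...,2]>60)}
    for k,m in ms.items():
        m=m&ok; q=p[m]
        if k!='grip':
            zt=55 if k=='tub' else 40; e=q[(abs(q[:,2]-zt)<5)]; print(n,k,'rim',len(e),e[:,2].mean().round(1),rect(e))
        else: print(n,k,len(q),q.min(0).round(),q.max(0).round(),rect(q), rect(q[q[:,2]>q[:,2].max()-6]))
    # mat: dark, height ~4
    m=ok&(V<45)&(abs(p[...,2]-4)<4); m=cv2.morphologyEx(m.astype(np.uint8),cv2.MORPH_OPEN,np.ones((5,5)))
    nn,l,st,ce=cv2.connectedComponentsWithStats(m)
    for i in range(1,nn):
        if st[i,4]>800: print(n,'mat',st[i,4],rect(p[l==i]),p[l==i][:,2].mean())
    # low-saturation bright
    m=ok&(S<60)&(V>130)&(p[...,2]>8)
    nn,l,st,ce=cv2.connectedComponentsWithStats(m.astype(np.uint8))
    for i in range(1,nn):
        if st[i,4]>40: u,v=ce[i]; print(n,'bright',st[i],ce[i].round(),'top z',np.nanmax(p[l==i][:,2]).round(),'ray@25',ray(c,u,v,25).round())
    m=ok&(H>12)&(H<28)&(S>130)&(p[...,2]<40)&(p[...,1]<-60)
    nn,l,st,ce=cv2.connectedComponentsWithStats(m.astype(np.uint8))
    for i in range(1,nn):
        if st[i,4]>8: u,v=ce[i]; print(n,'brass',st[i],ray(c,u,v,10).round(),p[l==i].mean(0).round())
E
python3 m.py; python3 -c "
from h import *
for n,b in(('scene',(80,140,420,400)),('side',(230,160,460,320))):
    c=load(n)['pixels'][b[1]:b[3],b[0]:b[2],::-1]; s=min(800/c.shape[1],600/c.shape[0]); cv2.imwrite('pics/z_'+n+'.png',cv2.resize(c,None,fx=s,fy=s,interpolation=cv2.INTER_CUBIC))
"
```

```text
scene tub rim 1740 53.5 (array([ 501.6, -265.1]), array([126.3, 320.3]), 89.5)
scene tray rim 709 38.0 (array([510.9, 253.1]), array([181.3, 192.2]), 81.2)
scene grip 271 [484. -33.  90.] [510.  42. 114.] (array([496.9,   5.3]), array([76.5, 19.1]), 80.6) (array([496.8,   4.7]), array([75.1, 18.8]), 79.5)
scene bright [285 173  25  26 135] [298. 185.] top z 88.0 ray@25 [504.  61.  25.]
scene bright [239 177  32  47 283] [253. 198.] top z 100.0 ray@25 [461. -25.  25.]
scene bright [414 211  26  35 596] [427. 227.] top z 73.0 ray@25 [762. 158.  25.]
scene bright [ 318  268   61   52 1234] [348. 293.] top z 43.0 ray@25 [744. -56.  25.]
scene bright [151 292  23  22 404] [162. 302.] top z 46.0 ray@25 [ 515. -292.   25.]
scene bright [180 300  23  22 400] [191. 310.] top z 47.0 ray@25 [ 564. -268.   25.]
scene bright [209 302  23  24 418] [220. 314.] top z 47.0 ray@25 [ 607. -238.   25.]
scene bright [278 363   9   8  43] [282. 366.] top z 189.0 ray@25 [ 750. -229.   25.]
scene brass [190 285   4   3  10] [ 520. -233.   10.] [ 522. -234.   13.]
scene brass [177 326   5   5  19] [ 568. -30
[... 284 characters left out ...]
8.] [507.  52. 117.] (array([492.6,  12.2]), array([79.2, 19.3]), 82.7) (array([493. ,  12.1]), array([78.9, 18. ]), 81.4)
side bright [380 186  15  13 148] [387. 192.] top z 46.0 ray@25 [ 514. -292.   25.]
side bright [362 189  14  13 140] [368. 195.] top z 48.0 ray@25 [ 563. -270.   25.]
side bright [345 195  14   6  62] [352. 198.] top z 49.0 ray@25 [ 606. -254.   25.]
side bright [ 601  199   39   64 1313] [625. 228.] top z 552.0 ray@25 [ -89. -228.   25.]
side bright [362 238  53  54 412] [395. 270.] top z 103.0 ray@25 [471.   0.  25.]
side bright [249 285  17  32 425] [257. 299.] top z 74.0 ray@25 [770. 136.  25.]
side brass [365 167   8   7  38] [ 576. -406.   10.] [ 573. -373.   34.]
```

View pics/z_scene.png

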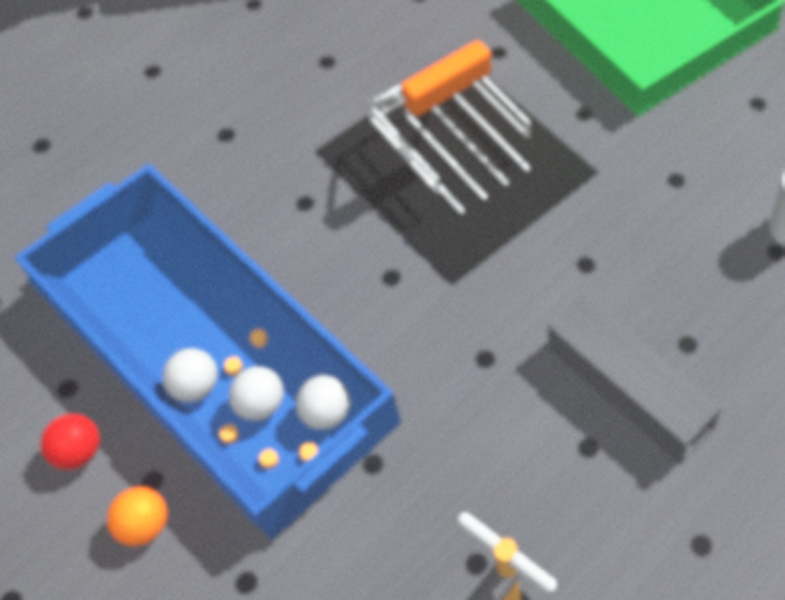

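The bright silver balls in the tub match the description: scene pixels (162,302), (191,310) and (220,314). The crop confirms them. The orange and red balls outside the tub are left alone. Next I hover over the scoop.

servo_tool([
  [-1,[-0.03,-0.0215,0],[0,0,0.8]],
  [-1,[-0.03,-0.0215,0],[0,0,-0.8]],
  [-1,[-0.03,-0.0215,0],[0,0,0]],
  [-1,[-0.03,-0.0215,0],[0,0,0]],
  [-1,[-0.03,-0.0215,0],[0,0,0]],
  [-1,[-0.03,-0.0215,0],[0,0,0]],
  [-1,[-0.03,-0.0215,0],[0,0,0]],
  [-1,[-0.03,-0.0215,0],[0,0,0]],
  [-1,[-0.03,-0.0215,0],[0,0,0]],
  [-1,[-0.03,-0.0215,0],[0,0,0]],
])

```text
time_s: 0.98
eef_pos: [403.9, 142.0, 231.3]
ee_rot: [0.0, 0.227, 0.974, 0.0]
force: [1.4, -0.1, -0.2]
grip_width: 1.0
grip_force: 0.0
```

servo_tool([
  [-1,[-0.03,-0.0215,0],[0,0,0]],
  [-1,[-0.03,-0.0215,0],[0,0,0]],
  [-1,[-0.03,-0.0215,0],[0,0,0]],
  [-1,[-0.03,-0.0215,0],[0,0,0]],
  [-1,[-0.03,-0.0215,0],[0,0,0]],
  [-1,[0,0,0],[0,0,1]],
  [-1,[0,0,0],[0,0,1]],
  [-1,[0,0,0],[0,0,1]],
  [-1,[0,0,0],[0,0,1]],
  [-1,[0,0,0],[0,0,1]],
])

```text
time_s: 1.82
eef_pos: [490.3, -19.1, 231.0]
ee_rot: [-0.0, 0.474, 0.88, -0.0]
force: [-0.3, 0.0, 0.5]
grip_width: 1.0
grip_force: 0.0
```

servo_tool([
  [-1,[0,0,0],[0,0,1]],
  [-1,[0,0,0],[0,0,1]],
  [-1,[0,0,0],[0,0,1]],
  [-1,[0,0,0],[0,0,1]],
  [-1,[0,0,0],[0,0,1]],
  [-1,[0,0,0],[0,0,1]],
  [-1,[0,0,0],[0,0,1]],
  [-1,[0,0,0],[0,0,0]],
])

```text
time_s: 2.48
eef_pos: [490.3, -19.0, 231.1]
ee_rot: [-0.0, 0.758, 0.653, -0.0]
force: [-0.0, 0.2, 0.4]
grip_width: 1.0
grip_force: 0.0
```

```bash
cat > w.py <<'E'
from h import *
import sys
c=save('wrist'); p=cloud(c); R,o=RT(c)
from scipy.spatial.transform import Rotation as Ro
q=c['s']['ee_rot']; M=Ro.from_quat([q[1],q[2],q[3],q[0]]).as_matrix()
print(c['s']['time_s'],c['s']['eef_pos'].round(1),M.round(3).tolist())
h=cv2.cvtColor(c['pixels'],cv2.COLOR_RGB2HSV); H,S,V=[h[...,i].astype(int) for i in range(3)]
m=(H>4)&(H<16)&(S>170)&(p[...,2]>70)&(p[...,1]>-150); q=p[m]
if len(q): 
    t=q[q[:,2]>q[:,2].max()-5]; print('grip',len(q),q.min(0).round(1),q.max(0).round(1),cv2.minAreaRect(t[:,:2].astype(np.float32)))
    print(np.median(t[:,2]))
cv2.imwrite(sys.argv[1],c['pixels'][...,::-1])
E
python3 w.py pics/w1.png; python3 -c "
import rig;print(getattr(rig,'grip_depth',None),[x for x in dir(rig) if x[0]!='_'])"
```

```text
2.4833 [490.3 -19.  231.1] [[0.148, 0.989, -0.0], [0.989, -0.148, 0.0], [0.0, -0.0, -1.0]]
18.700000000000003 ['PlanningError', 'capture', 'finish_job', 'grip_depth', 'sense']
```

View pics/w1.png

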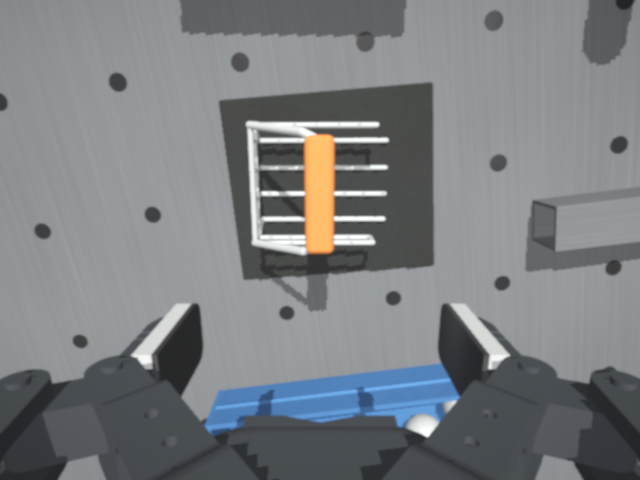

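The wrist view shows the bar upright at pixel (319,194), already parallel to the tool x axis. The mat spans about (220,85) to (433,275), with the mouth to the right.

```bash
python3 - <<'E'
from h import *
c=load('wrist'); h=cv2.cvtColor(c['pixels'],cv2.COLOR_RGB2HSV); H,S,V=[h[...,i].astype(int) for i in range(3)]
m=((H<22)&(S>120)).astype(np.uint8); ys,xs=np.nonzero(m); print(len(xs))
r=cv2.minAreaRect(np.c_[xs,ys].astype(np.float32)); print(r, H[194,319],S[194,319])
b=cv2.boxPoints(r); w=np.array([ray(c,u,v,112)[:2] for u,v in b]); print('bar',w.round(1).tolist(),w.mean(0))
p=cloud(c); print(p[194,319], p[150,420])
g=((V<75)).astype(np.uint8); g[:70]=0;g[300:]=0; g[:,:200]=0; g[:,450:]=0
g=cv2.morphologyEx(g,cv2.MORPH_CLOSE,np.ones((9,9)))
g=cv2.morphologyEx(g,cv2.MORPH_OPEN,np.ones((15,15))); n,l,st,ce=cv2.connectedComponentsWithStats(g); i=1+st[1:,4].argmax(); print(st[i])
cn=cv2.findContours((l==i).astype(np.uint8),0,1)[0][0]; a=cv2.approxPolyDP(cv2.convexHull(cn),8,True)[:,0]; print(a.tolist(),[ray(c,u,v,4)[:2].round(1).tolist() for u,v in a])
# floor wire tips / back pixel
for u,v in((387,140),(387,167),(386,193),(385,218),(262,140),(262,218)): print(ray(c,u,v,6).round(1))
E
```

```text
3547
((319.0, 194.0), (120.0, 32.0), 90.0) 17 146
bar [[489.2, 50.2], [509.4, 47.2], [498.4, -31.8], [476.5, -28.5]] [493.3635497    9.27205817]
[493.62034218  10.9686349  113.02074317] [588.28611464  22.35670036   2.89050979]
[ 259  249  108   28 2211]
[[366, 250], [361, 269], [259, 271], [259, 251]] [[528.3, -64.4], [521.1, -83.0], [421.3, -70.2], [425.1, -50.0]]
[558.9  35.7   6. ]
[556.4  11.9   6. ]
[553.  -11.7   6. ]
[549.6 -35.1   6. ]
[447.6  52.2   6. ]
[434.4 -18.    6. ]
```

servo_tool([
  [-1,[0.0144,-0.0005,0.01],[0,0,0]],
  [-1,[0.0144,-0.0005,0.02],[0,0,0]],
  [-1,[0,0,0.03],[0,0,0]],
  [-1,[0,0,0.03],[0,0,0]],
  [-1,[0,0,0.03],[0,0,0]],
  [-1,[0,0,0.02],[0,0,0]],
  [-1,[0,0,0.012],[0,0,0]],
  [-1,[0,0,0],[0,0,0]],
])

```text
time_s: 3.2
eef_pos: [492.1, 9.8, 76.9]
ee_rot: [-0.002, 0.755, 0.655, -0.001]
force: [-1.1, 0.2, 0.8]
grip_width: 1.003
grip_force: 0.0
```

servo_tool([
  [1,[0,0,0],[0,0,0]],
  [1,[0,0,0],[0,0,0]],
  [1,[0,0,0],[0,0,0]],
  [1,[0,0,0],[0,0,0]],
  [1,[0,0,0],[0,0,0]],
  [1,[0,0,0],[0,0,0]],
  [1,[0,0,0],[0,0,0]],
  [1,[0,0,0],[0,0,0]],
], squeeze=90)

```text
time_s: 3.87
eef_pos: [493.9, 9.5, 80.0]
ee_rot: [0.001, 0.756, 0.654, 0.0]
force: [-0.5, 0.1, 7.5]
grip_width: 0.223
grip_force: 88.4
```

```bash
python3 - <<'E'
from h import *
s=sense(); print(s['eef_pos'].round(1),s['force'].round(1),s['grip_width'],s['grip_force'],s['joints'].round(2))
# mat corners (saved wrist view), tub edges
c=load('wrist')
import pickle
for u,v in((220,100),(433,83),(433,265),(245,278)): print('mat',ray(c,u,v,4)[:2].round(1))
E
```

```text
[493.9   9.5  80. ] [-0.5  0.1  7.5] 0.22257502196285112 88.44587087631226 [-0.22  0.43  1.77 -0.    0.94 -0.07]
mat [417.   91.3]
mat [603.9  77.6]
mat [591.6 -89.3]
mat [406.2 -75.4]
```

servo_tool([
  [1,[0,0,-0.008],[0,0,0]],
  [1,[0,0,-0.02],[0,0,0]],
  [1,[0,0,-0.022],[0,0,0]],
  [1,[0,0,-0.022],[0,0,0]],
  [1,[0,0,-0.018],[0,0,0]],
  [1,[-0.01,-0.001,0],[0,0,0]],
  [1,[-0.02,-0.0023,0],[0,0,0]],
  [1,[-0.028,-0.0033,0],[0,0,0]],
  [1,[-0.028,-0.0033,0],[0,0,0]],
  [1,[-0.028,-0.0033,0],[0,0,0]],
])

```text
time_s: 4.7
eef_pos: [462.8, -102.7, 168.2]
ee_rot: [-0.001, 0.756, 0.654, -0.0]
force: [0.6, 0.9, -3.1]
grip_width: 0.22
grip_force: 88.3
```

servo_tool([
  [1,[-0.028,-0.0033,0],[0,0,0]],
  [1,[-0.028,-0.0033,0],[0,0,0]],
  [1,[-0.028,-0.0033,0],[0,0,0]],
  [1,[-0.028,-0.0033,0],[0,0,0]],
  [1,[-0.028,-0.0033,0],[0,0,0]],
  [1,[-0.018,-0.002,0],[0,0,0]],
  [1,[-0.009,-0.001,0],[0,0,-0.45]],
  [1,[0,0,0],[0,0,-0.45]],
  [1,[0,0,0],[0,0,-0.45]],
  [1,[0,0,0],[0,0,0]],
])

```text
time_s: 5.53
eef_pos: [419.7, -264.0, 168.1]
ee_rot: [-0.001, 0.708, 0.706, -0.0]
force: [0.7, 0.7, -2.0]
grip_width: 0.223
grip_force: 88.3
```

```bash
python3 w.py pics/w2.png; python3 - <<'E'
from h import *
c=load('wrist'); print(c['s']['force'].round(1)); p=cloud(c); h=cv2.cvtColor(c['pixels'],cv2.COLOR_RGB2HSV)
m=(h[...,0]>100)&(h[...,0]<125)&(h[...,1]>120); q=p[m]; e=q[abs(q[:,2]-55)<3]; print(len(e),e.min(0),e.max(0))
from numpy.polynomial import polynomial as P
for x in range(320,680,40):
    t=e[abs(e[:,0]-x)<5][:,1]
    if len(t)>5: print(x,np.percentile(t,[0,2,50,98,100]).round(1))
E
```

```text
5.5333 [ 419.7 -264.   168.1] [[0.002, 1.0, -0.002], [1.0, -0.002, 0.001], [0.001, -0.002, -1.0]]
[ 0.7  0.7 -2. ]
6369 [ 342.01985341 -328.46324727   52.00175885] [ 645.63748745 -199.66351495   56.93983666]
360 [-325.7 -325.1 -213.2 -200.  -199.7]
400 [-204.6 -204.6 -202.5 -200.3 -200.3]
440 [-205.4 -205.3 -202.9 -200.4 -200.4]
480 [-326.9 -326.5 -204.8 -201.1 -201.1]
520 [-327.5 -326.9 -206.  -201.2 -201.2]
560 [-327.6 -327.2 -206.2 -201.9 -201.9]
600 [-327.8 -327.2 -206.2 -201.9 -201.9]
640 [-328.1 -327.4 -324.4 -316.9 -312.1]
```

View pics/w2.png

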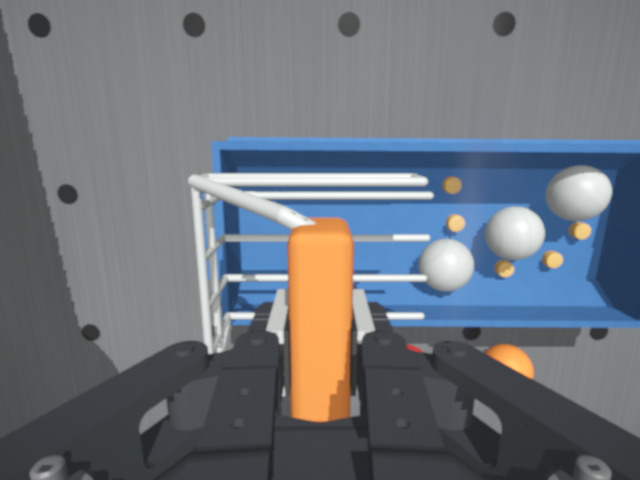

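The scoop hangs level over the empty −x half of the tub. The balls are at pixels (446,265), (515,232) and (579,193), and the five slugs are beside them.

```bash
python3 - <<'E'
from h import *
c=load('wrist'); p=cloud(c)
print('rim-x',ray(c,213,260,55).round(1),ray(c,221,260,55).round(1),'floor -x',ray(c,233,260,5).round(1))
for u,v in((446,265),(515,232),(579,193)): print('ball',ray(c,u,v,25).round(1))
for u,v in((453,185),(456,223),(505,269),(553,260),(580,231)): print('slug',ray(c,u,v,9).round(1))
u0=168-76
for u,v in((432,195),(428,238),(425,278),(423,316)): print('tip',ray(c,u,v,u0+2).round(1))
h=c['pixels'][250].astype(int); print([ (u,h[u].tolist()) for u in range(205,250,3)])
q=p[np.isfinite(p[...,0])&(abs(p[...,2]-5)<2.5)&(abs(p[...,1]+264)<35)]; print(np.percentile(q[:,0],[0,1,99,100]))
E
```

```text
rim-x [ 346.7 -277.6   55. ] [ 352.1 -277.6   55. ] floor -x [ 348.6 -293.1    5. ]
ball [ 514.7 -291.1   25. ]
ball [ 563.8 -265.5   25. ]
ball [ 606.4 -236.6   25. ]
slug [ 520.2 -232.5    9. ]
slug [ 525. -262.    9.]
slug [ 567.7 -299.8    9. ]
slug [ 605.1 -292.3    9. ]
slug [ 622.6 -268.5    9. ]
tip [ 480.8 -228.4   94. ]
tip [ 480.2 -252.7   94. ]
tip [ 480.2 -276.6   94. ]
tip [ 480.6 -300.6   94. ]
[(205, [150, 156, 159]), (208, [180, 185, 183]), (211, [177, 181, 179]), (214, [143, 148, 148]), (217, [99, 137, 185]), (220, [88, 142, 201]), (223, [64, 104, 153]), (226, [41, 66, 100]), (229, [39, 61, 93]), (232, [41, 66, 100]), (235, [43, 70, 106]), (238, [45, 72, 108]), (241, [78, 127, 183]), (244, [87, 140, 199]), (247, [89, 141, 199])]
[354.84698303 357.15718729 645.38491695 647.08066249]
```

servo_tool([
  [1,[0.001,0.0035,0.01],[0,0,0.03]],
  [1,[0,0,0.02],[0,0,0.03]],
  [1,[0,0,0.02],[0,0,0]],
  [1,[0,0,0.018],[0,0,0]],
  [1,[0,0,0.01],[0,0,0]],
  [1,[0,0,0.005],[0,0,0]],
  [1,[0,0,0.002],[0,0,0]],
  [1,[0,0,0],[0,0,0]],
])

```text
time_s: 6.25
eef_pos: [424.3, -262.9, 84.4]
ee_rot: [0.0, 0.711, 0.704, -0.0]
force: [0.9, 0.7, -2.8]
grip_width: 0.222
grip_force: 88.2
```

servo_tool([
  [1,[0,0,0.001],[0,0,0]],
  [1,[0,0,0.0005],[0,0,0]],
  [1,[0,0,0],[0,0,0]],
])

```text
time_s: 6.5
eef_pos: [424.4, -263.0, 83.3]
ee_rot: [0.001, 0.71, 0.704, -0.0]
force: [0.2, 0.5, -2.9]
grip_width: 0.218
grip_force: 88.2
```

servo_tool([
  [1,[0,0,0.001],[0,0,0]],
  [1,[0,0,0.001],[0,0,0]],
  [1,[0,0,0],[0,0,0]],
])

```text
time_s: 6.75
eef_pos: [424.3, -263.0, 81.0]
ee_rot: [0.0, 0.71, 0.704, -0.0]
force: [0.1, -0.1, 0.9]
grip_width: 0.22
grip_force: 88.5
```

servo_tool([
  [1,[0,0,0.0007],[0,0,0]],
  [1,[0,0,0],[0,0,0]],
])

```text
time_s: 6.92
eef_pos: [424.4, -263.0, 81.0]
ee_rot: [0.0, 0.71, 0.704, -0.0]
force: [-2.8, 1.7, 8.7]
grip_width: 0.22
grip_force: 90.0
```

servo_tool([
  [1,[0,0.004,-0.0004],[0,0,0]],
  [1,[0,0.008,0],[0,0,0]],
  [1,[0,0.01,0],[0,0,0]],
  [1,[0,0.01,0],[0,0,0]],
  [1,[0,0.01,0],[0,0,0]],
  [1,[0,0.01,0],[0,0,0]],
  [1,[0,0.01,0],[0,0,0]],
  [1,[0,0.01,0],[0,0,0]],
  [1,[0,0.01,0],[0,0,0]],
  [1,[0,0.01,0],[0,0,0]],
])

```text
time_s: 7.75
eef_pos: [516.1, -263.9, 81.1]
ee_rot: [-0.0, 0.71, 0.704, -0.001]
force: [-7.5, -0.1, 7.3]
grip_width: 0.218
grip_force: 89.8
```

servo_tool([
  [1,[0,0.01,0],[0,0,0]],
  [1,[0,0.01,0],[0,0,0]],
  [1,[0,0.008,0],[0,0,0]],
  [1,[0,0.006,0],[0,0,0]],
])

```text
time_s: 8.08
eef_pos: [550.1, -264.4, 81.1]
ee_rot: [-0.0, 0.71, 0.704, -0.001]
force: [-6.0, -0.9, 8.1]
grip_width: 0.215
grip_force: 89.8
```

```bash
python3 w.py pics/w3.png; python3 -c "
from h import *
print(sense()['force'].round(1))
a=load('wrist')['pixels'][100:360,180:]; a=cv2.resize(a,(460,260)); c=save('scene')['pixels'][190:380,80:270]; c=cv2.resize(c,(340,340))
o=np.zeros((600,800,3),np.uint8); o[:260,:460]=a; o[260:,:340]=c; d=cv2.resize(save('side')['pixels'][160:235,320:465],(460,238)); o[300:538,340:]=d
cv2.imwrite('pics/c3.png',o[...,::-1])"
```

```text
8.0833 [ 550.1 -264.4   81.1] [[0.009, 1.0, -0.002], [1.0, -0.009, -0.001], [-0.001, -0.002, -1.0]]
[-4.7 -0.2  6.8]
```

View pics/c3.png

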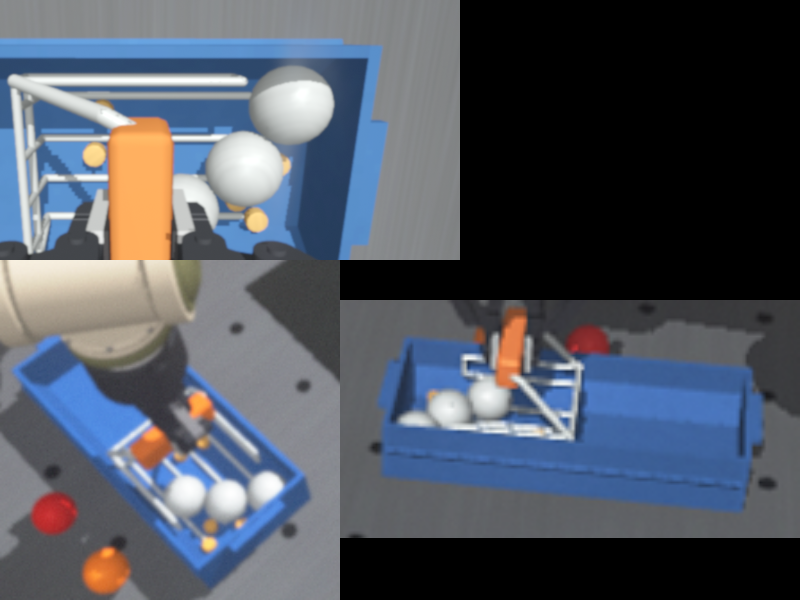

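The crop shows two balls in the basket and the third at the mouth, by the end wall. Two slugs have already passed through. I push on to the end wall.

servo_tool([
  [1,[0,0.007,0],[0,0,0]],
  [1,[0,0.007,0],[0,0,0]],
  [1,[0,0.005,0],[0,0,0]],
  [1,[0,0.003,0],[0,0,0]],
])

```text
time_s: 8.57
eef_pos: [568.0, -264.7, 82.1]
ee_rot: [-0.005, 0.71, 0.705, -0.004]
force: [-39.3, 1.4, 33.7]
grip_width: 0.218
grip_force: 94.1
```

servo_tool([
  [1,[0,0.003,0],[0,0,0]],
  [1,[0,0.003,0],[0,0,0]],
  [1,[0,0,0],[0,0,0]],
])

```text
time_s: 8.82
eef_pos: [571.2, -264.6, 82.7]
ee_rot: [-0.008, 0.709, 0.705, -0.006]
force: [-42.5, 5.8, 34.2]
grip_width: 0.222
grip_force: 95.1
```

```bash
cat > v.py <<'E'
from h import *
import sys
s=sense(); print(s['eef_pos'].round(1),s['force'].round(1))
a=save('wrist')['pixels'][100:420,160:]; a=cv2.resize(a,(460,300)); c=save('scene')['pixels'][190:380,80:270]; c=cv2.resize(c,(340,340),interpolation=2)
o=np.zeros((600,800,3),np.uint8); o[:300,340:]=a; o[:340,:340]=c; d=cv2.resize(save('side')['pixels'][150:235,320:465],(460,270),interpolation=2); o[300:570,340:]=d
cv2.imwrite(sys.argv[1],o[...,::-1])
E
python3 v.py pics/c4.png
```

```text
[ 571.2 -264.6   82.7] [-42.5   5.8  34.2]
```

View pics/c4.png

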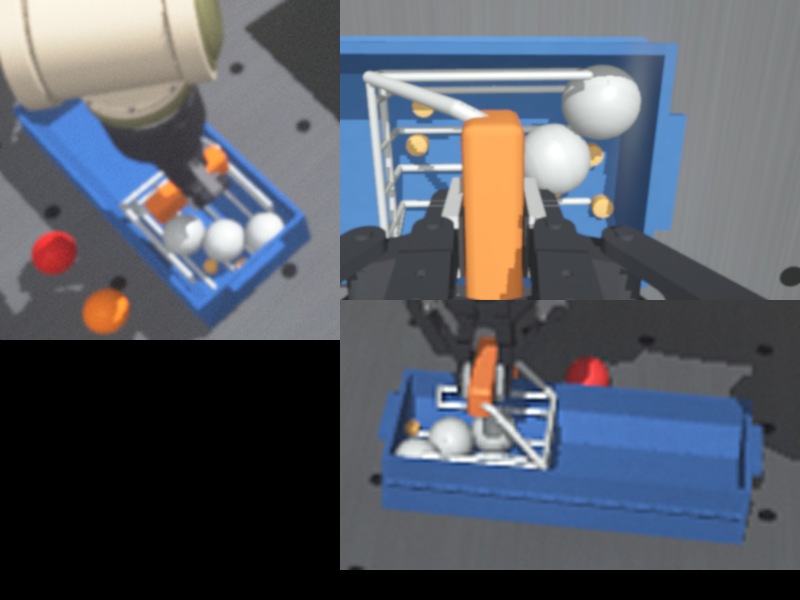

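The pictures show slugs wedged between the tips and the end wall, with 42 N of push and the tips about 15 mm short. The third ball is just inside the tips. I ease off, then tilt the nose up about the basket's back edge, which also rises over the slugs.

servo_tool([
  [1,[0,-0.005,0],[0,0,0]],
  [1,[0,0,0],[0,0,0]],
  [1,[0,-0.003,-0.0027],[-0.4,0,0]],
  [1,[0,-0.0028,-0.0024],[-0.4,0,0]],
  [1,[0,-0.0025,-0.0024],[-0.4,0,0]],
  [1,[0,-0.0023,-0.0024],[-0.4,0,0]],
  [1,[0,0,0],[0,0,0]],
])

```text
time_s: 9.55
eef_pos: [560.7, -263.8, 89.2]
ee_rot: [0.059, 0.708, 0.701, 0.059]
force: [-0.1, 0.2, -4.6]
grip_width: 0.22
grip_force: 88.7
```

```bash
python3 v.py pics/c5.png; python3 - <<'E'
from h import *
from scipy.spatial.transform import Rotation as Ro
s=sense();q=s['ee_rot'];print(Ro.from_quat([q[1],q[2],q[3],q[0]]).as_matrix().round(3).tolist())
for n in('scene','wrist','side'):
    c=load(n);p=cloud(c);h=cv2.cvtColor(c['pixels'],cv2.COLOR_RGB2HSV)
    m=(h[...,1]<70)&(h[...,2]>110)&(p[...,0]>500)&(p[...,0]<650)&(p[...,1]>-320)&(p[...,1]<-205)&(p[...,2]>25)&(p[...,2]<75)
    k,l,st,ce=cv2.connectedComponentsWithStats(m.astype(np.uint8))
    for i in range(1,k):
        if st[i,4]>60: print(n,st[i].tolist(),p[l==i].mean(0).round(),p[l==i].max(0).round(), ray(c,*ce[i],35).round())
E
```

```text
[ 560.7 -263.8   89.2] [-0.1  0.2 -4.6]
[[0.01, 0.986, 0.165], [1.0, -0.01, -0.001], [0.001, 0.165, -0.986]]
scene [201, 275, 30, 30, 215] [ 576. -216.   47.] [ 617. -207.   69.] [ 571. -214.   35.]
scene [147, 298, 80, 46, 1358] [ 576. -272.   46.] [ 621. -222.   70.] [ 570. -270.   35.]
wrist [189, 174, 245, 180, 10884] [ 566. -237.   50.] [ 634. -213.   75.] [ 568. -240.   35.]
wrist [354, 247, 8, 42, 261] [ 587. -262.   45.] [ 590. -252.   50.] [ 589. -265.   35.]
wrist [227, 274, 61, 64, 2006] [ 533. -277.   39.] [ 552. -268.   49.] [ 533. -279.   35.]
wrist [396, 275, 31, 7, 168] [ 625. -277.   26.] [ 633. -275.   28.] [ 622. -273.   35.]
wrist [394, 313, 30, 6, 133] [ 625. -300.   26.] [ 633. -298.   29.] [ 621. -296.   35.]
side [344, 175, 47, 29, 512] [ 556. -254.   48.] [ 630. -210.   74.] [ 557. -270.   35.]
```

View pics/c5.png

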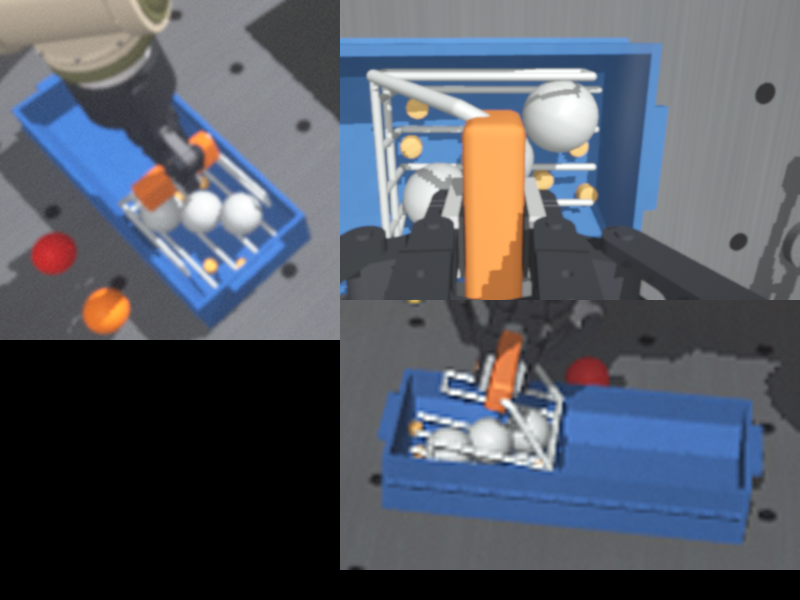

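All three balls have rolled to the back of the basket, and all five slugs are visible in the wrist crop at (417,107), (411,147), (543,180), (578,148) and (588,194). I tilt a little more, lift inside the tub, give a small shake and check.

servo_tool([
  [1,[0,-0.002,-0.005],[-0.3,0,0]],
  [1,[0,-0.001,-0.006],[-0.3,0,0]],
  [1,[0,0,-0.007],[0,0,0]],
  [1,[0,0,-0.007],[0,0,0]],
  [1,[0.003,0,-0.005],[0,0,0]],
  [1,[-0.006,0,0],[0,0,0]],
  [1,[0.006,0,0],[0,0,0]],
  [1,[-0.006,0,0],[0,0,0]],
  [1,[0.003,0,0],[0,0,0]],
  [1,[0,0,0],[0,0,0]],
])

```text
time_s: 10.53
eef_pos: [552.6, -263.7, 118.1]
ee_rot: [0.081, 0.706, 0.699, 0.081]
force: [-0.2, -0.5, -5.0]
grip_width: 0.22
grip_force: 88.7
```

```bash
python3 v.py pics/c6.png; python3 - <<'E'
from h import *
for n in('scene','wrist'):
    c=load(n);p=cloud(c);h=cv2.cvtColor(c['pixels'],cv2.COLOR_RGB2HSV);H,S=h[...,0],h[...,1]
    m=(H>11)&(H<30)&(S>110)&(p[...,0]>350)&(p[...,0]<650)&(p[...,1]>-325)&(p[...,1]<-205)&(p[...,2]<85)
    k,l,st,ce=cv2.connectedComponentsWithStats(m.astype(np.uint8))
    for i in range(1,k):
        if st[i,4]>8: print(n,st[i].tolist(),np.median(p[l==i],0).round(),p[l==i][:,2].max().round())
E
```

```text
[ 552.6 -263.7  118.1] [-0.2 -0.5 -5. ]
scene [196, 336, 4, 6, 20] [ 608. -291.   13.] 14.0
wrist [235, 207, 16, 9, 75] [ 528. -241.   13.] 15.0
wrist [229, 243, 18, 11, 153] [ 524. -263.   14.] 16.0
wrist [354, 266, 13, 8, 84] [ 604. -286.   13.] 15.0
wrist [392, 283, 17, 13, 188] [ 635. -302.   13.] 15.0
```

View pics/c6.png

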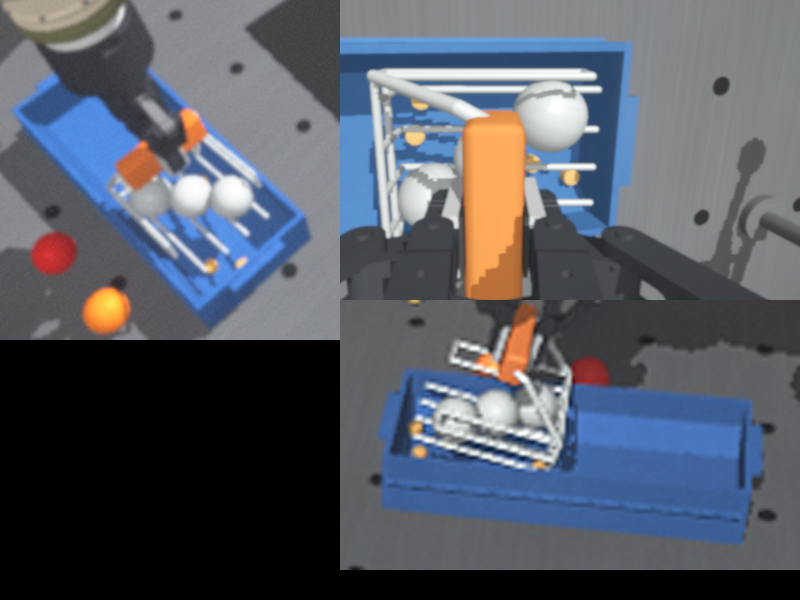

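The crop shows the balls resting against the back wires. Four slugs read z of about 13 mm, so they are on the floor, and the side view shows slugs on the floor by the end wall. I lift clear and recheck by depth.

servo_tool([
  [1,[0,0.001,-0.005],[0,0,0]],
  [1,[0,0.002,-0.01],[0,0,0]],
  [1,[0,0.003,-0.012],[0,0,0]],
  [1,[0,0.003,-0.012],[0,0,0]],
  [1,[0,0.003,-0.012],[0,0,0]],
  [1,[0,0.002,-0.009],[0,0,0]],
  [1,[0,0.001,-0.005],[0,0,0]],
  [1,[0,0,0],[0,0,0]],
])

```text
time_s: 11.35
eef_pos: [552.8, -264.3, 186.8]
ee_rot: [0.083, 0.706, 0.699, 0.081]
force: [-0.2, -0.1, -3.8]
grip_width: 0.222
grip_force: 88.7
```

```bash
cat > sl.py <<'E'
from h import *
s=sense(); print(s['time_s'],s['eef_pos'].round(1),s['force'].round(1))
for n in('scene','wrist','side'):
    c=save(n);p=cloud(c);h=cv2.cvtColor(c['pixels'],cv2.COLOR_RGB2HSV);H,S=h[...,0],h[...,1]
    m=(H>11)&(H<30)&(S>100)&(p[...,0]>350)&(p[...,0]<655)&(p[...,1]>-325)&(p[...,1]<-205)&(p[...,2]<140)
    k,l,st,ce=cv2.connectedComponentsWithStats(m.astype(np.uint8))
    for i in range(1,k):
        if st[i,4]>5: print(n,st[i].tolist(),np.median(p[l==i],0).round())
E
python3 sl.py
```

```text
11.35 [ 552.8 -264.3  186.8] [-0.2 -0.1 -3.8]
scene [190, 290, 5, 5, 17] [ 532. -242.   14.]
scene [178, 299, 3, 3, 8] [ 527. -267.   13.]
scene [195, 336, 6, 6, 29] [ 607. -291.   13.]
wrist [237, 187, 10, 3, 22] [ 531. -235.   14.]
wrist [229, 215, 13, 15, 165] [ 524. -262.   14.]
wrist [361, 260, 13, 7, 60] [ 634. -305.   13.]
side [342, 189, 4, 4, 13] [ 635. -300.   13.]
side [352, 192, 4, 5, 15] [ 606. -287.   12.]
side [343, 196, 4, 3, 10] [ 627. -268.   14.]
side [381, 201, 4, 2, 7] [ 524. -263.   13.]
```

All five slugs read z of about 13 mm inside the tub. I traverse to the tray.

servo_tool([
  [1,[0.006,-0.001,-0.0002],[0,0,0]],
  [1,[0.014,-0.0024,-0.0005],[0,0,0]],
  [1,[0.022,-0.0038,-0.0008],[0,0,0]],
  [1,[0.0294,-0.005,-0.0011],[0,0,0]],
  [1,[0.0294,-0.005,-0.0011],[0,0,0]],
  [1,[0.0294,-0.005,-0.0011],[0,0,0]],
  [1,[0.0294,-0.005,-0.0011],[0,0,0]],
  [1,[0.0294,-0.005,-0.0011],[0,0,0]],
  [1,[0.0294,-0.005,-0.0011],[0,0,0]],
  [1,[0.0294,-0.005,-0.0011],[0,0,0]],
])

```text
time_s: 12.33
eef_pos: [510.7, -14.1, 184.2]
ee_rot: [0.081, 0.706, 0.699, 0.081]
force: [1.4, 0.0, -5.9]
grip_width: 0.219
grip_force: 88.7
```

servo_tool([
  [1,[0.0294,-0.005,-0.0011],[0,0,0]],
  [1,[0.0294,-0.005,-0.0011],[0,0,0]],
  [1,[0.0294,-0.005,-0.0011],[0,0,0]],
  [1,[0.0294,-0.005,-0.0011],[0,0,0]],
  [1,[0.0294,-0.005,-0.0011],[0,0,0]],
  [1,[0.0294,-0.005,-0.0011],[0,0,0]],
  [1,[0.0294,-0.005,-0.0011],[0,0,0]],
  [1,[0.0294,-0.005,-0.0011],[0,0,0]],
  [1,[0.022,-0.0038,-0.0008],[0,0,0]],
  [1,[0.014,-0.0024,-0.0005],[0,0,0]],
])

```text
time_s: 13.17
eef_pos: [465.6, 258.2, 183.3]
ee_rot: [0.081, 0.705, 0.7, 0.081]
force: [-0.1, 0.2, -4.8]
grip_width: 0.219
grip_force: 88.7
```

servo_tool([
  [1,[0.006,-0.001,-0.0002],[0,-0.03,0.14]],
  [1,[0,0,0],[0,-0.06,0.25]],
  [1,[0,0,0],[0,-0.08,0.35]],
  [1,[0,0,0],[0,-0.08,0.35]],
  [1,[0,0,0],[0,-0.06,0.25]],
  [1,[0,0,0],[0,-0.02,0.06]],
  [1,[0,0,0],[0,0,0]],
])

```text
time_s: 13.75
eef_pos: [465.5, 262.1, 183.4]
ee_rot: [0.087, 0.756, 0.644, 0.074]
force: [-0.7, -0.2, -5.7]
grip_width: 0.22
grip_force: 88.7
```

```bash
cat > t.py <<'E'
from h import *
from scipy.spatial.transform import Rotation as Ro
s=sense();q=s['ee_rot'];print(s['time_s'],s['eef_pos'].round(1),s['force'].round(1),Ro.from_quat([q[1],q[2],q[3],q[0]]).as_matrix().round(3).tolist())
for n in('wrist','scene','side'):
    c=save(n);p=cloud(c);h=cv2.cvtColor(c['pixels'],cv2.COLOR_RGB2HSV);H,S,V=h[...,0],h[...,1],h[...,2]
    m=(H>50)&(H<75)&(S>110); q=p[m&(abs(p[...,2]-40)<3)]
    if n!='scene':
        r=cv2.minAreaRect(q[:,:2].astype(np.float32)); print(n,'rim',len(q),np.round(r[0],1),np.round(r[1],1),r[2])
        e=q-[509,256,0]; a=np.deg2rad(-9); R2=np.array([[np.cos(a),np.sin(a)],[-np.sin(a),np.cos(a)]]); e=e[:,:2]@R2.T; print(e.min(0).round(1),e.max(0).round(1))
    m=(S<70)&(V>100)&(p[...,0]>380)&(p[...,0]<620)&(p[...,1]>150)&(p[...,1]<350)&(p[...,2]>20)&(p[...,2]<190)
    m=cv2.morphologyEx(m.astype(np.uint8),cv2.MORPH_OPEN,np.ones((9,9)))
    k,l,st,ce=cv2.connectedComponentsWithStats(m)
    for i in range(1,k):
        if st[i,4]>60: print(n,st[i].tolist(),np.nanmedian(p[l==i],0).round())
E
python3 t.py
```

```text
13.75 [465.5 262.1 183.4] [-0.7 -0.2 -5.7] [[0.159, 0.961, 0.225], [0.987, -0.155, -0.036], [-0.0, 0.227, -0.974]]
wrist rim 3714 [508.8 255.9] [179.5 188.9] 80.7865219116211
[-94.4 -90.1] [94.4 89.9]
wrist [190, 174, 53, 92, 1977] [429. 310. 141.]
wrist [231, 174, 69, 12, 804] [457. 312. 147.]
wrist [301, 174, 21, 12, 252] [477. 309. 152.]
wrist [323, 174, 95, 88, 5325] [505. 287. 151.]
wrist [406, 174, 9, 12, 108] [518. 302. 162.]
wrist [416, 177, 9, 9, 81] [521. 302. 163.]
wrist [244, 192, 22, 19, 347] [449. 309. 182.]
wrist [279, 264, 9, 10, 90] [458. 266. 134.]
wrist [199, 272, 9, 11, 99] [420. 273. 141.]
wrist [201, 274, 87, 75, 3323] [432. 253. 131.]
wrist [200, 284, 9, 11, 99] [419. 267. 141.]
wrist [202, 310, 9, 9, 81] [417. 254. 141.]
scene [326, 84, 18, 19, 308] [452. 228. 133.]
scene [345, 85, 17, 18, 242] [484. 248. 140.]
scene [364, 85, 17, 18, 286] [518. 268. 145.]
side rim 667 [508.5 257.8] [181.6 190.3] 80.68544006347656
[-95.6 -89.5] [94.5 92.7]
side [405, 320, 15, 15, 194] [432. 250. 135.]
side [361, 324, 35, 22, 590] [498. 279. 144.]
```

All three balls are in the scoop, and the wrist view confirms the tray at (509,256). I lower, then level the scoop.

servo_tool([
  [1,[0,-0.0014,0.006],[0,0,0]],
  [1,[0,-0.0026,0.011],[0,0,0]],
  [1,[0,-0.0033,0.014],[0,0,0]],
  [1,[0,-0.0033,0.014],[0,0,0]],
  [1,[0,-0.0033,0.014],[0,0,0]],
  [1,[0,-0.0026,0.011],[0,0,0]],
  [1,[0,-0.0016,0.007],[0,0,0]],
  [1,[0,-0.0009,0.004],[0,0,0]],
  [1,[0,0,0],[0,0,0]],
])

```text
time_s: 14.65
eef_pos: [465.7, 261.7, 99.8]
ee_rot: [0.087, 0.756, 0.644, 0.074]
force: [-0.4, 0.7, -5.2]
grip_width: 0.222
grip_force: 88.7
```

servo_tool([
  [1,[0,0.0023,0.0021],[0.31,0,0]],
  [1,[0,0.0023,0.002],[0.31,0,0]],
  [1,[0,0.0024,0.002],[0.31,0,0]],
  [1,[0,0.0025,0.0019],[0.31,0,0]],
  [1,[0,0.0026,0.0018],[0.31,0,0]],
  [1,[0,0.0027,0.0017],[0.31,0,0]],
  [1,[0,0.0027,0.0016],[0.31,0,0]],
])

```text
time_s: 15.23
eef_pos: [485.6, 258.9, 90.7]
ee_rot: [0.001, 0.761, 0.648, 0.001]
force: [0.4, 0.4, -5.3]
grip_width: 0.224
grip_force: 88.7
```

```bash
python3 t.py | grep -v wrist
```

```text
15.2333 [485.6 258.9  90.7] [ 0.4  0.4 -5.3] [[0.159, 0.987, 0.004], [0.987, -0.159, 0.0], [0.001, 0.003, -1.0]]
[-94.7 -89.6] [95.  89.7]
scene [330, 117, 14, 17, 221] [460. 231.  48.]
scene [348, 121, 14, 15, 191] [494. 251.  47.]
scene [363, 125, 15, 15, 213] [527. 266.  45.]
side rim 644 [508.4 257. ] [182.8 189.6] 80.67481231689453
[-95.6 -90. ] [94.4 92.5]
side [392, 350, 18, 13, 211] [446. 254.  46.]
side [352, 355, 20, 19, 315] [521. 285.  49.]
side [373, 356, 17, 12, 188] [482. 274.  45.]
```

servo_tool([
  [1,[0,0.0016,0.001],[0.15,0,0]],
  [1,[0,0.0016,0.0005],[0.2,0,0]],
  [1,[0,0.0016,0],[0.2,0,0]],
  [1,[0,0.0016,0],[0.2,0,0]],
  [1,[0,0.0016,0],[0.2,0,0]],
  [1,[0,0.0016,0],[0.2,0,0]],
  [1,[0,0,0],[0,0,0]],
  [1,[0,0,0],[0,0,0]],
  [1,[0,0,0],[0,0,0]],
  [1,[0,0,0],[0,0,0]],
])

```text
time_s: 16.22
eef_pos: [494.2, 257.4, 88.2]
ee_rot: [-0.044, 0.76, 0.647, -0.038]
force: [-0.2, -0.1, -4.0]
grip_width: 0.217
grip_force: 88.9
```

```bash
python3 t.py | grep -v wrist
```

```text
16.2167 [494.2 257.4  88.2] [-0.2 -0.1 -4. ] [[0.159, 0.981, -0.115], [0.987, -0.158, 0.018], [-0.0, -0.117, -0.993]]
[-94.8 -89.6] [95.1 90. ]
scene [345, 136, 15, 16, 219] [519. 217.  42.]
scene [365, 141, 14, 10, 138] [552. 241.  39.]
scene [382, 144, 14, 12, 157] [585. 259.  38.]
side rim 648 [508.6 257.1] [183.  190.7] 81.28217315673828
[-95.8 -90.8] [94.4 92.8]
side [349, 350, 9, 9, 81] [539. 257.  38.]
side [322, 356, 14, 14, 155] [585. 284.  35.]
```

servo_tool([
  [1,[0,0.0014,-0.0013],[0.18,0,0]],
  [1,[0,0.0014,-0.0013],[0.18,0,0]],
  [1,[0,0.0014,-0.0013],[0.18,0,0]],
  [1,[0,0.0014,-0.0013],[0.18,0,0]],
  [1,[0,0.0014,-0.0013],[0.18,0,0]],
  [1,[0,0,0],[0,0,0]],
  [1,[0,0,0],[0,0,0]],
  [1,[0,0,0],[0,0,0]],
])

```text
time_s: 17.03
eef_pos: [501.9, 256.1, 93.3]
ee_rot: [-0.08, 0.757, 0.645, -0.068]
force: [-0.6, -0.4, -4.0]
grip_width: 0.224
grip_force: 89.0
```

```bash
python3 t.py | grep -v wrist; python3 -c "
from h import *
c=load('scene')['pixels'][80:200,290:440]; w=load('wrist')['pixels']
o=np.zeros((600,800,3),np.uint8); o[:320,:400]=cv2.resize(c,(400,320),interpolation=2); o[:300,400:]=cv2.resize(w,(400,300)); o[320:,:400]=cv2.resize(load('side')['pixels'][290:430,280:450],(400,280),interpolation=2)
cv2.imwrite('pics/c7.png',o[...,::-1])"
```

```text
17.0333 [501.9 256.1  93.3] [-0.6 -0.4 -4. ] [[0.159, 0.965, -0.207], [0.987, -0.156, 0.033], [-0.0, -0.21, -0.978]]
[-94.8 -89.5] [94.8 90. ]
scene [351, 140, 16, 15, 224] [535. 218.  42.]
scene [389, 141, 11, 11, 118] [588. 273.  40.]
scene [376, 147, 9, 10, 90] [574. 243.  37.]
side rim 627 [508.5 257.9] [181.6 190.2] 80.85636138916016
[-96.  -88.8] [94.4 92.8]
side [338, 341, 23, 20, 304] [551. 252.  39.]
side [324, 356, 11, 17, 186] [583. 291.  40.]
```

servo_tool([
  [1,[0,0.0016,-0.0014],[0.21,0,0]],
  [1,[0,0.0016,-0.0014],[0.21,0,0]],
  [1,[0,0.0016,-0.0014],[0.21,0,0]],
  [1,[0,0.0016,-0.0014],[0.21,0,0]],
  [1,[0,0.0016,-0.0014],[0.21,0,0]],
  [1,[0,0.0016,-0.0014],[0.21,0,0]],
  [1,[0,0.0016,-0.0014],[0.21,0,0]],
  [1,[0,0.0016,-0.0014],[0.21,0,0]],
  [1,[0,0,0],[0,0,0]],
  [1,[0,0,0],[0,0,0]],
])

```text
time_s: 18.02
eef_pos: [517.4, 253.5, 100.3]
ee_rot: [-0.146, 0.747, 0.636, -0.125]
force: [-0.1, -0.4, -2.2]
grip_width: 0.22
grip_force: 89.0
```

servo_tool([
  [1,[0,-0.002,0.0008],[0,0,0]],
  [1,[0,-0.004,0.0016],[0,0,0]],
  [1,[0,-0.0046,0.0019],[0,0,0]],
  [1,[0,-0.0046,0.0019],[0,0,0]],
  [1,[0,-0.0046,0.0019],[0,0,0]],
  [1,[0,-0.0046,0.0019],[0,0,0]],
  [1,[0,-0.003,0.001],[0,0,0]],
  [1,[0,0,0],[0,0,0]],
  [1,[0,0,0],[0,0,0]],
])

```text
time_s: 18.77
eef_pos: [488.2, 258.3, 100.7]
ee_rot: [-0.146, 0.747, 0.636, -0.125]
force: [0.0, 0.6, -2.7]
grip_width: 0.223
grip_force: 89.0
```

```bash
python3 t.py
```

```text
18.7667 [488.2 258.3 100.7] [ 0.   0.6 -2.7] [[0.159, 0.914, -0.373], [0.987, -0.148, 0.06], [-0.0, -0.378, -0.926]]
wrist rim 8791 [509.1 256.4] [179.  189.5] 80.9915542602539
[-94.8 -89.1] [94.7 89.9]
wrist [524, 133, 106, 89, 7223] [584. 294.  39.]
wrist [190, 172, 98, 84, 3270] [451. 307.  94.]
wrist [273, 174, 41, 12, 492] [471. 310.  75.]
wrist [317, 174, 23, 12, 270] [486. 307.  70.]
wrist [341, 174, 71, 12, 848] [505. 304.  61.]
wrist [413, 176, 12, 10, 117] [523. 301.  56.]
wrist [289, 214, 16, 13, 191] [494. 298. 121.]
wrist [459, 223, 152, 136, 10975] [567. 243.  39.]
wrist [255, 233, 13, 9, 117] [431. 279.  45.]
wrist [198, 245, 19, 23, 227] [426. 279.  83.]
wrist [201, 282, 22, 34, 445] [423. 258.  84.]
wrist [353, 290, 21, 45, 692] [511. 266. 119.]
wrist [267, 296, 22, 39, 644] [487. 270. 130.]
wrist [205, 321, 25, 30, 514] [415. 234.  76.]
wrist [582, 462, 27, 18, 392] [565. 258. 165.]
scene [376, 139, 28, 21, 317] [586. 254.  39.]
scene [358, 148, 16, 15, 222] [558. 213.  37.]
side rim 536 [508.4 257.4] [183.6 189.8] 80.82470703125
[-95.9 -90.4] [94.3 93.2]
side [324, 335, 34, 44, 732] [572. 258.  38.]
```

The force shows the scoop is empty, and all three balls lie in the tray at about (584,294), (578,254) and (557,217). I raise, level and return to the mat.

servo_tool([
  [1,[0,-0.005,-0.006],[0,0,0]],
  [1,[0,-0.006,-0.012],[0,0,0]],
  [1,[0,-0.006,-0.014],[0,0,0]],
  [1,[0,-0.006,-0.014],[0,0,0]],
  [1,[0,-0.006,-0.014],[0,0,0]],
  [1,[0,-0.006,-0.014],[0,0,0]],
  [1,[0,0,0],[-0.9,0,0]],
  [1,[0,0,0],[-0.95,0,0]],
  [1,[0,0,0],[-0.95,0,0]],
  [1,[0,0,0],[-0.9,0,0]],
])

```text
time_s: 19.75
eef_pos: [484.0, 259.0, 184.2]
ee_rot: [0.002, 0.761, 0.648, 0.002]
force: [-0.0, -0.3, -2.5]
grip_width: 0.222
grip_force: 89.1
```

servo_tool([
  [1,[-0.01,0.002,0],[0,0,0]],
  [1,[-0.022,0.004,0],[0,0,0]],
  [1,[-0.027,0.005,0],[0,0,0]],
  [1,[-0.027,0.005,0],[0,0,0]],
  [1,[-0.027,0.005,0],[0,0,0]],
  [1,[-0.027,0.005,0],[0,0,0]],
  [1,[-0.027,0.005,0],[0,0,0]],
  [1,[-0.027,0.005,0],[0,0,0]],
  [1,[-0.027,0.005,0],[0,0,0]],
  [1,[-0.02,0.004,0],[0,0,0]],
])

```text
time_s: 20.58
eef_pos: [489.7, 11.5, 183.4]
ee_rot: [-0.0, 0.762, 0.648, -0.0]
force: [0.4, 0.1, -2.4]
grip_width: 0.223
grip_force: 89.1
```

```bash
python3 t.py
```

```text
20.5833 [489.7  11.5 183.4] [ 0.4  0.1 -2.4] [[0.161, 0.987, -0.001], [0.987, -0.161, 0.0], [0.0, -0.001, -1.0]]
wrist rim 0 [0. 0.] [0. 0.] 0.0Traceback (most recent call last):
  File "t.py", line 9, in <module>
    e=q-[509,256,0]; a=np.deg2rad(-9); R2=np.array([[np.cos(a),np.sin(a)],[-np.sin(a),np.cos(a)]]); e=e[:,:2]@R2.T; print(e.min(0).round(1),e.max(0).round(1))
                                                                                                                          ~~~~~^^^
    return umr_minimum(a, axis, None, out, keepdims, initial, where)
ValueError: zero-size array to reduction operation minimum which has no identity
```

servo_tool([
  [1,[0,0.004,0.01],[0,0,0]],
  [1,[0,0.003,0.02],[0,0,0]],
  [1,[0,0,0.022],[0,0,0]],
  [1,[0,0,0.022],[0,0,0]],
  [1,[0,0,0.015],[0,0,0]],
  [1,[0,0,0.007],[0,0,0]],
  [1,[0,0,0.003],[0,0,0]],
  [1,[0,0,0],[0,0,0]],
])

```text
time_s: 21.3
eef_pos: [496.9, 13.0, 83.3]
ee_rot: [-0.0, 0.761, 0.648, -0.0]
force: [0.8, 0.0, -1.9]
grip_width: 0.218
grip_force: 89.0
```

servo_tool([
  [1,[0,0,0.0015],[0,0,0]],
  [1,[0,0,0.001],[0,0,0]],
  [1,[0,0,0],[0,0,0]],
])

```text
time_s: 21.55
eef_pos: [497.0, 12.7, 81.4]
ee_rot: [0.0, 0.761, 0.648, 0.0]
force: [-0.3, -0.1, -2.5]
grip_width: 0.222
grip_force: 89.0
```

servo_tool([
  [1,[0,0,0.001],[0,0,0]],
  [1,[0,0,0.0006],[0,0,0]],
  [1,[0,0,0],[0,0,0]],
])

```text
time_s: 21.8
eef_pos: [497.0, 12.7, 80.0]
ee_rot: [0.0, 0.761, 0.648, 0.0]
force: [-2.4, 0.6, 4.2]
grip_width: 0.222
grip_force: 90.3
```

Contact at the original height. I release and raise.

servo_tool([
  [0.2,[0,0,0],[0,0,0]],
  [-0.2,[0,0,0],[0,0,0]],
  [-1,[0,0,0],[0,0,0]],
  [-1,[0,0,0],[0,0,0]],
  [-1,[0,0,0],[0,0,0]],
  [-1,[0,0,0],[0,0,0]],
  [-1,[0,0,0],[0,0,0]],
  [-1,[0,0,0],[0,0,0]],
])

```text
time_s: 22.47
eef_pos: [496.7, 12.7, 79.2]
ee_rot: [0.0, 0.761, 0.648, -0.0]
force: [0.5, 0.8, 0.1]
grip_width: 0.998
grip_force: 0.0
```

servo_tool([
  [-1,[0,0,-0.01],[0,0,0]],
  [-1,[0,0,-0.02],[0,0,0]],
  [-1,[0,0,-0.03],[0,0,0]],
  [-1,[0,0,-0.03],[0,0,0]],
  [-1,[0,0,-0.03],[0,0,0]],
  [-1,[0,0,-0.02],[0,0,0]],
  [-1,[-0.03,-0.02,-0.01],[0,0,0]],
  [-1,[-0.03,-0.03,0],[0,0,0]],
  [-1,[0,-0.03,0],[0,0,0]],
  [-1,[0,0,0],[0,0,0]],
])

```text
time_s: 23.3
eef_pos: [405.1, -33.1, 229.9]
ee_rot: [-0.0, 0.762, 0.648, -0.0]
force: [0.2, -1.0, 0.1]
grip_width: 0.999
grip_force: 0.0
```

```bash
python3 sl.py; python3 -c "
from h import *
o=np.zeros((600,800,3),np.uint8); o[:480,:400]=cv2.resize(load('scene')['pixels'][60:380,80:440],(400,480)) ; o[:400,400:]=cv2.resize(load('side')['pixels'][150:430,220:500],(400,400)); 
cv2.imwrite('pics/end.png',o[...,::-1])"
```

```text
23.3 [405.1 -33.1 229.9] [ 0.2 -1.   0.1]
scene [190, 289, 6, 6, 29] [ 531. -240.   13.]
scene [178, 297, 6, 5, 25] [ 526. -265.   13.]
scene [195, 336, 6, 6, 29] [ 608. -291.   13.]
side [342, 189, 4, 4, 13] [ 635. -300.   12.]
side [352, 192, 4, 5, 15] [ 605. -286.   12.]
side [343, 196, 4, 3, 10] [ 627. -267.   13.]
side [381, 201, 4, 2, 7] [ 524. -265.   13.]
```

View pics/end.png

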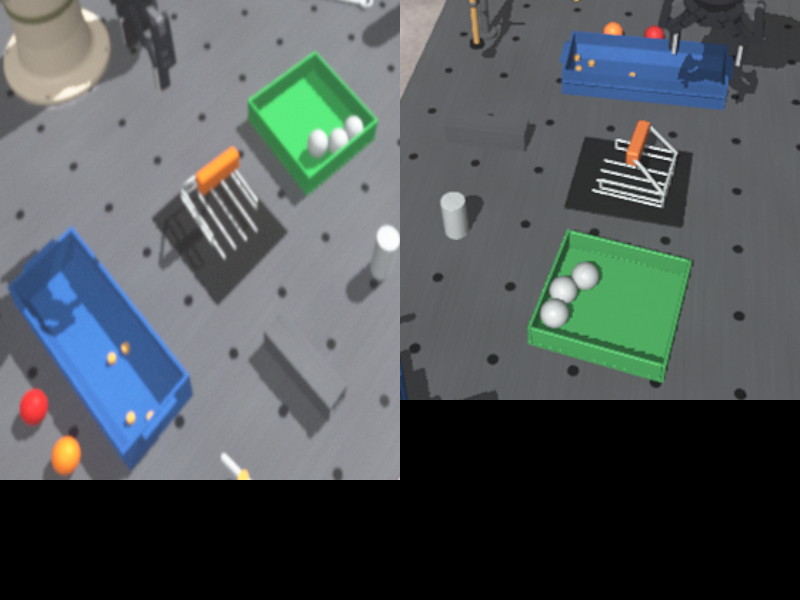

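The final view shows three balls in the tray, the scoop upright on the mat and five slugs in the tub. The bystanders have not moved.

```bash
python3 -c "from rig import *; print(finish_job())"
```

```text
the job is handed in; nothing more can be done
None
```

The job is handed in: all three balls are in the green tray, all five slugs are in the blue tub, and the scoop stands upright on its mat, released, at about 23 s of the 72 s allowed.

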